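# Nest the lens hoods and count the stack

### The job

Nest the three black lens hoods into one upright stack: leave the largest standing where it is, set the medium one down inside it, then the smallest inside the medium one, each lowered gently until it is fully home, then release them. When the stack is complete, press the counter's treadle fully down to its stop and let it come back up. Leave the other things on the bench where they are.

Things in the scene. Friction and masses are not known exactly. Their poses are not given: they have to be found in the camera images.
- hood_l: LARGE black tapered hollow lens hood, round about z, origin at the centre of its underside, z towards its open mouth. Stands upright on the bench. 82 mm tall; rim band 72 mm diameter from 55 to 82 mm height; foot 43 mm diameter; wall 3.6 mm. Inside, a funnel leads to a socket 39 mm wide, its floor 36 mm above the underside.
- hood_m: MEDIUM black tapered hollow lens hood, round about z, origin at the centre of its underside, z towards its open mouth. Starts in the angled rest, leaning 24 degrees towards the rest's -x side. 68 mm tall; straight rim band 60 mm diameter from 46 to 68 mm height; foot 36 mm diameter; wall 3 mm. Inside, a funnel leads to a socket 33 mm wide, its floor 30 mm above the underside.
- hood_s: SMALL black tapered hollow lens hood, round about z, origin at the centre of its underside, z towards its open mouth. Stands upright on the bench between the cleaner jar and the lens. 54 mm tall; straight rim band 48 mm diameter from 37 to 54 mm height; foot 29 mm diameter; wall 2.4 mm.
- rest: fixed aluminium angled rest for one hood, base plate 115 x 76 mm (from 70 mm towards -x to 45 mm towards +x of the origin), origin on the bench under the foot of the hood; the foot's centre rests 52 mm above the bench, and two small saddle pads carry the underside of the rim band on the -x side (the sides at +y and -y are free). Highest point about 95 mm.
- counter: fixed grey counter base, 150 x 90 mm, origin at the centre of its underside; a 60 mm high housing at its +x end; the treadle's hinge lies along y, 36 mm towards +x and 14 mm above the origin.
- treadle (a joint): hinge of the counter's spring treadle, a steel plate 105 x 70 mm with a rubber pad: 0 = up (free edge, on the -x side, raised 16 degrees), 0.28 rad = down on its stop. About 8 N at the free edge to push it fully down; springs back by itself.
- tread_tip (a point): point on the top of the treadle, on its middle line, 17 mm from the free edge and 88 mm from the hinge; it moves with the treadle (sinks about 24 mm)
- cleaner: bystander: amber glass cleaner jar with white cap, 42 mm diameter, 85 mm tall, origin under its centre, close to the small hood
- lens: bystander: black lens standing on its end, solid, glass on top, 42 mm diameter, 46 mm tall, origin under its centre, close to the small hood
- spacer: bystander: straight black spacer tube, open at both ends, 52 mm diameter, 55 mm tall, origin under its centre; not a hood
- camera: bystander: black camera body, 50 x 85 x 72 mm with a lens stub 31 mm long at its -x face, origin under the centre of the body
- driver: bystander: orange-handled screwdriver, 160 mm long, lying along its x
- cap: bystander: flat black lens cap, 56 mm diameter, 9 mm thick, origin under its centre
There are look-alikes about, which are no part of the job. What is shaped like the hood_m but blue is not meant.

How it is judged:
On the way, in this order (a step that is already met when the one before it is completed fails the run):
1. the medium hood is nested fully home in the large one (horizontal distance between hood_m and hood_l below 0.006 m and z of hood_m in the frame of hood_l between 0.032 and 0.04 m and angle between the z axis of hood_m and the z axis of hood_l, either way round below 0.1 rad), for 0.2 s.
2. the small hood is nested fully home in the medium one, which is still home in the large one (all of step 1 and horizontal distance between hood_s and hood_m below 0.006 m and z of hood_s in the frame of hood_m between 0.026 and 0.034 m and angle between the z axis of hood_s and the z axis of hood_m, either way round below 0.1 rad), for 0.2 s.
3. with the stack complete, the treadle is pressed down to its stop (all of step 2 and value of joint treadle above 0.262 rad), for 0.1 s.
At the end, for the whole second after the job is handed in: The large hood stands upright within 30 mm of where it began; the medium hood is in it and the small one in the medium, each within 6 mm of concentric, within 4 mm of its fully seated depth and within 0.1 rad of parallel; all three are released and at rest; the treadle is back up (all of step 2 and angle between hood_l's own z axis and vertical below 0.06 rad and distance of hood_l from where it was at the start of the episode below 0.03 m and value of joint treadle below 0.04 rad and contact force between the fingers and hood_m below 0.1 N and contact force between the fingers and hood_s below 0.1 N and linear speed of each of hood_l, hood_m, hood_s below 0.02 m/s); the robot touches nothing.
It fails at once if a hood is dropped (falls out of the fingers faster than 0.6 m/s) ((linear speed of hood_m above 0.6 m/s and contact force between the fingers and hood_m below 0.1 N) or (linear speed of hood_s above 0.6 m/s and contact force between the fingers and hood_s below 0.1 N)).
It fails at once if one of the bystanders is moved more than 30 mm (distance of any of cleaner, lens, spacer, camera, driver, cap from where it was at the start of the episode above 0.03 m).
It fails at once if a hood is slammed or forced (more than 70 N) into the next (contact force between hood_m and hood_l above 70 N or contact force between hood_s and hood_m above 70 N).
It also fails if it takes over 54 s, if anything falls off the work surface, if the arm or the gripper's body presses on something with over 40 N, if the wrist force passes 120 N, or if a joint passes its speed limit or range.

### The arm

A 6-joint arm with a two-finger parallel gripper is mounted at the origin on the work surface. World frame = base frame: x ahead of the robot, y to its left, z up, the work surface at z = 0. Lengths are in m, angles in rad, forces in N, time in s.
With the tool pointing down it reaches from about 0.35 to 0.775 m from the base axis. Payload 5.5 kg.
Tool frame: the origin (TCP) lies midway between the tips of the shut fingers; the grasp point (between the pads) lies ctrl.grip_depth behind it (ctrl.grip_depth is the distance from the TCP to the grasp point, in m); z points along the fingers, y is the line along which they close (so a half turn about z gives the same grasp; the last joint's range is limited). The gripper opens to 85 mm and grips with 20 to 120 N. Pads are 22 mm wide; open, the fingers measure 114 mm over their backs; the gripper's body (76 mm by 85 mm) begins 54 mm behind the grasp point. The pads swing forward as they close: fully open they stand 13 mm farther back than shut.
Start: joints at [-1.403, 0.313, 0.046, 1.304, 0, 1.431], TCP at [0.174, -0.548, 0.231] pointing down, gripper open.
Joint ranges: [-2.76, 2.76], [-0.86, 1.69], [-1.03, 1.26], [-2.2, 2.34], [-1.47, 1.5], [-3.14, 3.14]. Speed limits (rad/s): [2.57, 2.57, 3.14, 3.14, 3.14, 3.14].

### API

Orientations are given as a 3x3 rotation matrix whose columns are the frame's x, y, z axes.
In Python, from cell import ctrl gives the robot as it stands. The module is installed in compiled form; this text tells all that it offers.
- The arm moves only by the tool servo_tool, never from a script. Its argument "plan" is one flat list of numbers, 4 for each row, row after row: the shift along the tool's x, y, z as a fraction of full scale, then the turn about the tool's z as a fraction of full scale. A call has 1 to 12 rows; each row shifts and turns the commanded pose from where the row before left it, along the tool's axes as they then stand; what a row does not reach is not made up. Full scale, the value 1, is 5 cm for a shift and 8 degrees for a turn. A row lasts 1/8 s, in which the tool goes at most 62.5 mm and 10.7 degrees, less where a joint would pass 70% of its speed; a pose out of reach is approached as far as the arm can. A call with a number of a shift or a turn outside -1 to 1 is refused whole. A call with a gripper value outside its range is refused whole. "gripper" is the opening, from 0 (shut) to 1 (fully open), set as the call begins (left out, the last holds). The fingers move at their own pace and stop on an object; the grip force is fixed at half the most. Time passes only in rows, so rows that do not move let the fingers close. It gives the time, the measured TCP pose, the force, the opening and the grip force at its end, in the units of the state.
- ctrl.observe(): the state, without advancing time (a new reading comes with each control period).
- ctrl.snapshot(name): name is "scene" or "side" or "wrist"; returns a dict with "img" (400x640x3 uint8, red, green, blue), "z_map" (400x640 float32, m along the optical axis (not along the pixel's ray), 0 where there is no reading), "fx", "fy", "cx", "cy" (pixels), "k1" (the pictures are not rectified: a ray, as slopes to the right and down, at radius r is drawn at 1 + k1 r^2 times it, then the intrinsics apply), "pose" (4x4, takes a point from camera to world coordinates). Camera axes: x right, y up, looking along -z (the intrinsics and any distortion apply to the point x, -y, -z); pixel columns grow to the right and rows downward; lengths in m; the calibration is good to about 2 mm. A picture is of the moment at which its call begins.
- ctrl.hand_in(): hands the job in; it is judged then, once.
The state is a dict: "clock": time; "joint_pos": joint angles; "joint_velocities": joint speeds; "joint_efforts": joint torques, N m; "eef_pos": TCP position; "tool_rot": TCP orientation; "wrist_force": force on the tool from outside, world axes, zero at the start; "torque": the same for the moment, N m; "width": finger opening in m; "grasp_force": force on a finger pad.
Only numpy, scipy, OpenCV 4.12 (cv2) and the standard library are available. Lean on these libraries where they do the work, as an engineer would, in place of code of your own. Each camera call takes 0.05 s, during which the arm holds its last target. There are 200 camera calls.

## Working session

There is one attempt and no reset: what is moved stays moved. The work goes in short steps, Python scripts to look and compute and a tool call to move; the robot and the scene stay as the last step left them, time stands still between calls to the robot, and variables do not carry over. Pictures are saved under pics/ and viewed, at most 10 in all, crops included, and the job is handed in when it is done.

Besides the shell and the picture viewer there is one more tool, called after "Call:" as name(argument=value, ...) on one line, values as JSON. servo_tool: Moves the arm, as the interface text tells. Its arguments: {"type":"object","properties":{"plan":{"type":"array"},"gripper":{"type":"number"}},"required":["plan"]}

```bash
mkdir -p pics; cat > h.py <<'E'
import numpy as np, cv2, pickle
from cell import ctrl
def snap(n,f):
    s=ctrl.snapshot(n); cv2.imwrite('pics/'+f+'.png',s['img'][:,:,::-1]); pickle.dump(s,open(f+'.pkl','wb')); return s
def load(f): return pickle.load(open(f+'.pkl','rb'))
def cloud(s):
    v,u=np.mgrid[0:400,0:640]
    x=(u-s['cx'])/s['fx']; y=(v-s['cy'])/s['fy']; a,b=x.copy(),y.copy()
    for _ in range(8):
        k=1+s['k1']*(a*a+b*b); a,b=x/k,y/k
    z=s['z_map']; P=np.stack([a*z,-b*z,-z,np.ones_like(z)],-1)@s['pose'].T
    P=P[...,:3]; P[z==0]=np.nan; return P
def st():
    o=ctrl.observe(); print('t',o['clock'],'p',np.round(o['eef_pos'],4),'f',np.round(o['wrist_force'],1),'w',round(float(o['width']),4),'g',np.round(o['grasp_force'],1)); print(np.round(o['tool_rot'],3).tolist()); return o
E
python3 - <<'E'
from h import *
st(); print(ctrl.grip_depth)
for n in('scene','side'):
    s=snap(n,n+'0'); print(s['fx'],s['k1'],np.round(s['pose'],2).tolist())
E
```

```text
t 0.0 p [ 0.1741 -0.5475  0.2304] f [-0.4  0.   1.3] w 0.0854 g 0.0
[[0.953, 0.303, -0.0], [0.303, -0.953, 0.002], [0.0, -0.002, -1.0]]
0.0187
374.84845982755377 0.027023880049953652 [[0.4, -0.77, 0.49, 1.12], [0.92, 0.34, -0.21, -0.23], [-0.01, 0.53, 0.85, 1.06], [0.0, 0.0, 0.0, 1.0]]
489.07778847091834 -0.011539466650494464 [[-0.95, 0.17, -0.27, 0.14], [-0.32, -0.51, 0.8, 1.26], [-0.0, 0.84, 0.54, 0.92], [0.0, 0.0, 0.0, 1.0]]
```

View pics/scene0.png

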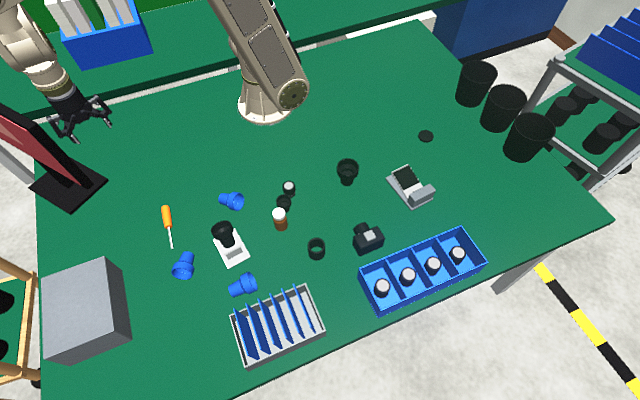

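View pics/side0.png

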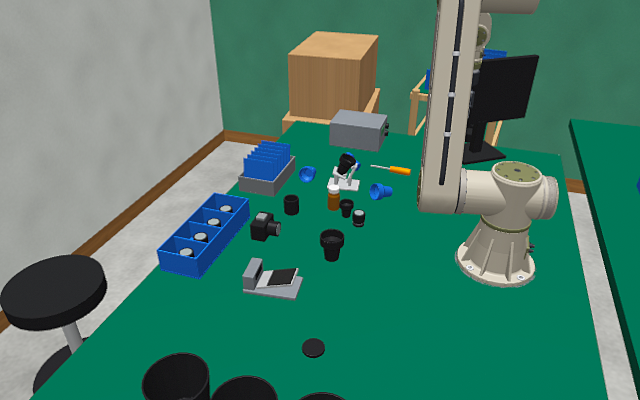

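The scene view shows these:
- Large hood at (347,170).
- Black hood in the rest at (225,235). The blue look-alikes are at (231,200), (184,265) and (242,285).
- Small hood at (284,203), between the cleaner (279,217) and the lens (289,187). Other things that could be mistaken for it are the spacer (316,247) and the cap (426,136).
- Counter at (410,185).

Next, one close crop and the measurements.

```bash
python3 - <<'E'
from h import *
s=load('scene0'); d=load('side0')
a=cv2.resize(s['img'][150:270,205:365],(800,600),interpolation=cv2.INTER_CUBIC)
cv2.imwrite('pics/cropa.png',a[:,:,::-1])
for n,s in(('scene',s),('side',d)):
    P=cloud(s); 
    for nm,us in (('scene',dict(L=(347,163),M=(225,230),S=(284,203),lens=(289,187),cl=(279,211),sp=(316,240),cam=(370,237),cnt=(423,193),tread=(400,176),plate=(235,255))),('side',dict(L=(332,236),M=(347,160),S=(346,203),lens=(359,214),cnt=(255,270),tread=(283,275)))):
        if nm==n:
            for k,(u,v) in us.items():
                w=P[v-2:v+3,u-2:u+3].reshape(-1,3); print(n,k,np.round(np.nanmedian(w,0),3))
    # heightmap components
    z=P[...,2]; m=((z>0.006)&(z<0.13)&(P[...,0]>0.2)&(P[...,0]<0.85)&(abs(P[...,1])<.5)).astype(np.uint8)
    nl,lab,stt,c=cv2.connectedComponentsWithStats(m)
    for i in range(1,nl):
        if stt[i,4]>40:
            q=P[lab==i]; print(n,stt[i].tolist(),'min',np.round(q.min(0),3),'max',np.round(q.max(0),3), s['img'][lab==i].mean(0).astype(int))
E
```

```text
scene L [0.439 0.148 0.059]
scene M [ 0.558 -0.296  0.122]
scene S [ 0.479 -0.099  0.027]
scene lens [ 0.443 -0.065  0.049]
scene cl [ 0.538 -0.13   0.088]
scene sp [ 0.653 -0.058  0.044]
scene cam [0.721 0.086 0.073]
scene cnt [0.646 0.314 0.062]
scene tread [0.549 0.29  0.046]
scene plate [ 0.586 -0.297  0.013]
scene [418, 129, 14, 14, 112] min [0.369 0.461 0.006] max [0.435 0.499 0.017] [37 55 48]
scene [336, 157, 23, 29, 462] min [0.381 0.098 0.006] max [0.503 0.192 0.089] [27 48 40]
scene [385, 164, 51, 47, 1240] min [0.496 0.25  0.006] max [0.662 0.395 0.068] [114 129 128]
scene [272, 181, 24, 50, 648] min [ 0.413 -0.155  0.006] max [ 0.562 -0.045  0.091] [109 113 104]
scene [218, 191, 26, 20, 358] min [ 0.363 -0.292  0.006] max [ 0.441 -0.21   0.066] [ 45 112 224]
scene [161, 204, 13, 45, 243] min [ 0.316 -0.474  0.006] max [ 0.487 -0.444  0.032] [231 182  92]
scene [210, 220, 40, 49, 1042] min [ 0.464 -0.347  0.006] max [ 0.617 -0.256  0.129] [138 145 144]
scene [352, 222, 33, 34, 764] min [0.657 0.042 0.006] max [0.738 0.128 0.077] [56 72 76]
scene [356, 225, 116, 68, 1996] 
[... 1231 characters left out ...]
 [ 0.365 -0.285  0.006] max [ 0.445 -0.208  0.064] [ 21  86 174]
side [283, 194, 16, 21, 274] min [ 0.649 -0.093  0.006] max [ 0.703 -0.033  0.061] [24 25 26]
side [179, 196, 71, 82, 2005] min [0.792 0.008 0.006] max [0.85  0.357 0.079] [ 20  69 137]
side [250, 211, 31, 30, 665] min [0.658 0.049 0.006] max [0.741 0.138 0.078] [46 48 49]
side [352, 210, 13, 16, 181] min [ 0.415 -0.077  0.006] max [ 0.457 -0.039  0.051] [63 67 68]
side [320, 229, 24, 32, 590] min [0.433 0.096 0.006] max [0.504 0.176 0.084] [26 27 28]
side [242, 257, 61, 43, 1630] min [0.507 0.261 0.006] max [0.66  0.367 0.066] [116 120 124]
side [302, 338, 23, 15, 204] min [0.38  0.463 0.006] max [0.434 0.5   0.013] [42 43 45]
```

View pics/cropa.png

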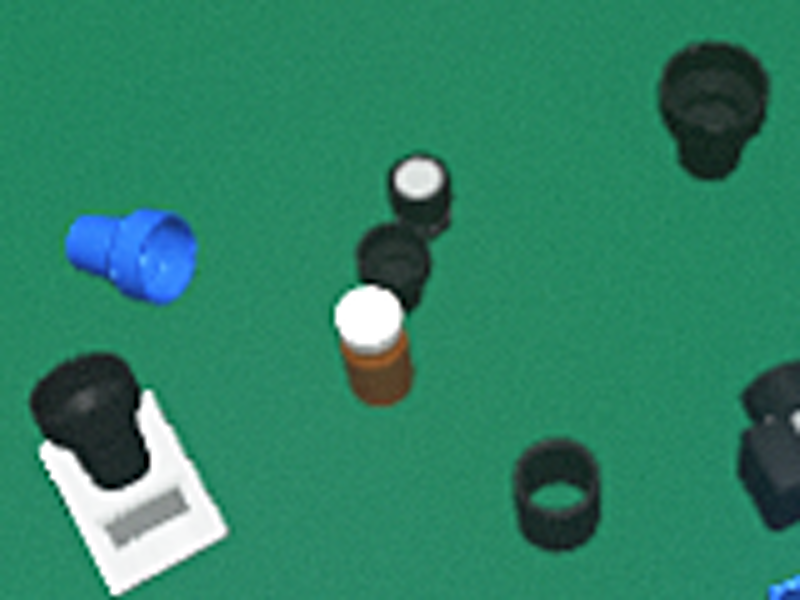

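The crop confirms the choice:
- The large hood's rim is at crop (714,90).
- The small hood, open at the top, is at (393,260), between the white-glass lens (420,190) and the amber jar (370,330).
- The black medium hood in the rest is at (88,400), leaning away from the gray strip.
- The spacer (557,490) is straight, so it isn't a hood.

Now the fits.

```bash
cat >> h.py <<'E'
from scipy.optimize import least_squares
def circ(q,r,c0):
    f=lambda c:np.hypot(q[:,0]-c[0],q[:,1]-c[1])-r
    return least_squares(f,c0,loss='soft_l1',f_scale=.001).x
def near(P,c,r,z0,z1):
    q=P.reshape(-1,3); q=q[~np.isnan(q[:,0])]
    return q[(np.hypot(q[:,0]-c[0],q[:,1]-c[1])<r)&(q[:,2]>z0)&(q[:,2]<z1)]
E
python3 - <<'E'
from h import *
for n in('scene0','side0'):
    P=cloud(load(n))
    for k,c,R,z0,z1 in(('L',(.467,.137),.034,.076,.09),('S',(.49,-.105),.0235,.049,.06),('lens',(.436,-.06),.021,.01,.044),('cl',(.545,-.135),.021,.06,.083),('sp',(.67,-.065),.0255,.05,.06)):
        q=near(P,c,R+.012,z0,z1)
        if len(q)>5: print(n,k,len(q),np.round(circ(q,R,c),4),np.round(q.mean(0),4))
    for k,c,r,z0,z1 in(('plate',(.56,-.3),.1,.007,.018),('cnt',(.59,.32),.1,.006,.07),('housing',(.64,.32),.06,.055,.066)):
        q=near(P,c,r,z0,z1)
        if len(q)>10:
            b=cv2.minAreaRect(q[:,:2].astype(np.float32)); print(n,k,len(q),np.round(b[0],4),np.round(b[1],4),b[2],'hist z',np.round(np.percentile(q[:,2],[10,50,90]),3))
    q=near(P,(.51,-.32),.06,.112,.14);print('M top',len(q),np.round(q.mean(0),4),np.round(q[q[:,2].argmax()],4))
E
```

```text
scene0 L 122 [0.4665 0.1325] [0.4675 0.1334 0.0819]
scene0 S 60 [ 0.4865 -0.1018] [ 0.4863 -0.1009  0.0545]
scene0 lens 58 [ 0.4319 -0.065 ] [ 0.4485 -0.0681  0.0309]
scene0 cl 49 [ 0.537  -0.1336] [ 0.5525 -0.1374  0.0713]
scene0 sp 106 [ 0.6724 -0.0677] [ 0.6728 -0.0676  0.0556]
scene0 plate 299 [ 0.5504 -0.2777] [0.153  0.1312] 4.763421058654785 hist z [0.007 0.009 0.012]
scene0 cnt 1303 [0.5963 0.3214] [0.1753 0.1945] 3.1113102436065674 hist z [0.011 0.038 0.062]
scene0 housing 232 [0.6392 0.3159] [0.0351 0.0843] 7.0117926597595215 hist z [0.059 0.062 0.065]
M top 100 [ 0.5564 -0.3037  0.1207] [ 0.5615 -0.3173  0.1306]
side0 L 110 [0.4687 0.1375] [0.4673 0.1383 0.0798]
side0 S 45 [ 0.4899 -0.0974] [ 0.4882 -0.0974  0.0523]
side0 lens 109 [ 0.437  -0.0633] [ 0.4354 -0.0478  0.0285]
side0 cl 70 [ 0.5452 -0.136 ] [ 0.5425 -0.1215  0.073 ]
side0 sp 59 [ 0.6764 -0.0629] [ 0.6741 -0.0628  0.0535]
side0 plate 96 [ 0.5547 -0.2928] [0.1131 0.0774] 6.822359085083008 hist z [0.007 0.009 0.012]
side0 cnt 1630 [0.5846 0.3146] [0.1495 0.0917] 6.08263635635376 hist z [0.01  0.032 0.059]
side0 housing 243 [0.6411 0.319 ] [0.0345 0.0876] 4.195890426635742 hist z [0.057 0.06  0.062]
M top 27 [ 0.5538 -0.3078  0.1171] [ 0.5596 -0.314   0.1246]
```

Call:
servo_tool(plan=[0,0,-0.6,0,1,0,-0.5,0,1,0,-0.5,0,1,0,0,0,1,0,0,0])

```text
clock: 0.72
eef_pos: [0.3662, -0.4869, 0.3114]
tool_rot: [[0.953, 0.303, 0.0], [0.303, -0.953, -0.0], [-0.0, 0.0, -1.0]]
wrist_force: [-0.6, 0.3, -0.1]
width: 0.0854
grasp_force: 0.0
```

Call:
servo_tool(plan=[0.9,-0.5,-0.2,0,0.9,-0.5,-0.2,0,0.9,-0.5,0,0,0.9,-0.5,0,0,0.9,-0.5,0,0,0,0,0,0])

```text
clock: 1.48
eef_pos: [0.5433, -0.297, 0.3305]
tool_rot: [[0.951, 0.308, -0.001], [0.308, -0.951, 0.001], [-0.0, -0.001, -1.0]]
wrist_force: [-0.0, -0.9, 0.7]
width: 0.0856
grasp_force: 0.0
```

```bash
python3 - <<'E'
from h import *
st(); s=snap('wrist','w1'); print(np.round(s['pose'],3).tolist())
P=cloud(s); z=P[...,2]
np.save('P.npy',P)
for k,c,r,z0,z1 in(('plate',(.555,-.293),.085,.004,.02),('Mtop',(.55,-.3),.07,.1,.14)):
    q=near(P,c,r,z0,z1)
    if len(q)>10:
        b=cv2.minAreaRect(q[:,:2].astype(np.float32)); print(k,len(q),np.round(b[0],4),np.round(b[1],4),b[2],np.round(q.mean(0),4),np.round(q[q[:,2].argmax()],4))
E
```

```text
t 1.475 p [ 0.5433 -0.297   0.3305] f [-0.  -0.9  0.7] w 0.0856 g 0.0
[[0.951, 0.308, -0.001], [0.308, -0.951, 0.001], [-0.0, -0.001, -1.0]]
[[0.31, 0.905, 0.292, 0.62], [-0.951, 0.295, 0.095, -0.273], [-0.0, -0.307, 0.952, 0.474], [0.0, 0.0, 0.0, 1.0]]
plate 1078 [ 0.5575 -0.3076] [0.115  0.0851] 8.584992408752441 [ 0.5856 -0.2919  0.0077] [ 0.6017 -0.326   0.0104]
Mtop 868 [ 0.5444 -0.3042] [0.0621 0.0586] 16.482086181640625 [ 0.551  -0.3033  0.1135] [ 0.566  -0.2997  0.1285]
```

View pics/w1.png

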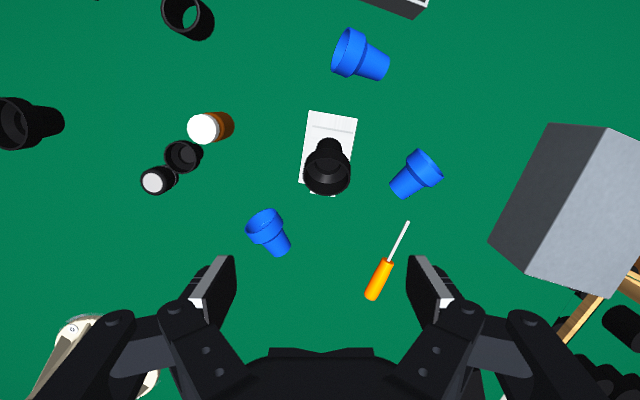

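The wrist view shows the medium hood at (328,170), leaning toward the image bottom (world -x). The rest plate's far corners are at (308,110) and (357,118). The small hood is at (182,156), the lens at (152,181) and the jar at (205,127).

```bash
python3 - <<'E'
from h import *
P=np.load('P.npy'); s=load('w1'); print(s['fx'])
for u,v in((310,113),(354,120),(303,180),(350,150)):
    print(np.round(np.nanmedian(P[v-1:v+2,u-1:u+2].reshape(-1,3),0),4))
def model(q,p):
    x0,y0,psi=p; t=np.radians(24); ex=np.array([np.cos(psi),np.sin(psi),0]); ez=np.array([0,0,1.])
    a=-np.sin(t)*ex+np.cos(t)*ez; d=q-np.array([x0,y0,.052]); h=d@a; r=np.linalg.norm(d-h[:,None]*a,axis=1); return h,r
for n in('w1','scene0','side0'):
    Q=cloud(load(n)); q=near(Q,(.55,-.3),.06,.085,.14)
    for it in range(2):
        def f(p):
            h,r=model(q,p); # distance to rim shell: outer r=30, inner 27, top h=68
            o=abs(r-.030); i=abs(r-.027); tp=np.hypot(np.maximum(h-.068,0)+np.maximum(.068-h,0),np.maximum(r-.030,0)+np.maximum(.027-r,0))
            return np.where((h>.03),np.minimum(np.minimum(o,i),tp),0.004)
        R=least_squares(f,(.567,-.291,.12),loss='soft_l1',f_scale=.002)
    print(n,len(q),np.round(R.x,4),R.cost)
P=cloud(s)
for k,c,R,z0,z1 in(('L',(.467,.135),.034,.076,.09),('S',(.488,-.1),.0235,.049,.06)):
    q=near(P,c,R+.012,z0,z1)
    if len(q)>5: print(k,len(q),np.round(circ(q,R,c),4),np.round(q.mean(0),4))
E
```

```text
296.96095524442956
[ 0.6038 -0.2613  0.0074]
[ 0.6148 -0.3279  0.0083]
[ 0.5264 -0.2803  0.1113]
[ 0.5698 -0.3377  0.008 ]
w1 1411 [ 0.5698 -0.2973  0.2426] 0.0019096352559996265
scene0 351 [ 0.5573 -0.286   0.7934] 0.00044094899229169806
side0 213 [ 0.5635 -0.3108 -0.4484] 0.0004335030685031069
L 419 [0.4702 0.1314] [0.4731 0.1106 0.0805]
S 267 [ 0.4905 -0.1028] [ 0.4901 -0.1028  0.0535]
```

Call:
servo_tool(plan=[0.05,0.13,0,1,0,0,0.9,0,0,0,0.9,0,0,0,0.9,0,0,0,0.9,0,0,0,0.6,0,0,0,0.2,0,0,0,0,0,0,0,0,0])

```text
clock: 2.65
eef_pos: [0.5464, -0.3066, 0.113]
tool_rot: [[0.986, 0.167, 0.002], [0.167, -0.986, -0.002], [0.002, 0.002, -1.0]]
wrist_force: [0.1, -0.3, 0.4]
width: 0.0851
grasp_force: 0.0
```

```bash
python3 - <<'E'
from h import *
st(); s=snap('wrist','w2'); d=snap('side','d2')
a=s['img']; b=cv2.resize(d['img'][120:220,290:450],(640,400),interpolation=cv2.INTER_CUBIC)
cv2.imwrite('pics/c2.png',cv2.resize(np.vstack([a,b]),(480,600))[:,:,::-1])
E
```

```text
t 2.65 p [ 0.5464 -0.3066  0.113 ] f [ 0.1 -0.3  0.4] w 0.0851 g 0.0
[[0.986, 0.167, 0.002], [0.167, -0.986, -0.002], [0.002, 0.002, -1.0]]
```

View pics/c2.png

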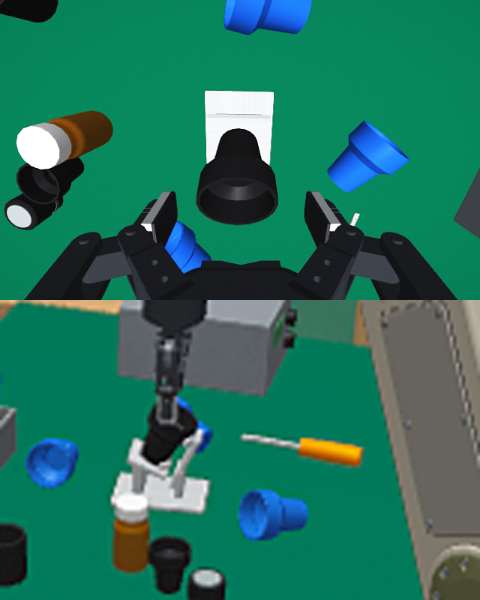

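The wrist view shows the hood centered between the pads (237 against 241), with the plate square to the tool. I'll refit from this closer view.

```bash
python3 - <<'E'
from h import *
psi=.17; t=np.radians(24); ex=np.array([np.cos(psi),np.sin(psi),0]); ez=np.array([0,0,1.]); a=-np.sin(t)*ex+np.cos(t)*ez
P=cloud(load('w2')); q=near(P,(.547,-.303),.045,.1,.14)
def f(p):
    d=q-np.array([p[0],p[1],.052+p[2]]); h=d@a; r=np.linalg.norm(d-h[:,None]*a,axis=1)
    tp=np.hypot(h-.068,np.maximum(r-.030,0)+np.maximum(.027-r,0))
    return np.minimum(np.minimum(abs(r-.03),abs(r-.027)),tp)
R=least_squares(f,(.57,-.3,0),loss='soft_l1',f_scale=.002); x=R.x
print(len(q),x,R.cost,'rimmid',np.array([x[0],x[1],.052+x[2]])+.057*a)
# finger tips: points nearest camera, high
q=P[~np.isnan(P[...,0])]; q=q[(q[:,2]>.11)&(np.hypot(q[:,0]-.5464,q[:,1]+.3066)<.075)&(np.hypot(q[:,0]-.5464,q[:,1]+.3066)>.036)]
tl=(q-[.5464,-.3066,.113])@np.array([[.986,.167,0],[.167,-.986,0],[0,0,-1]]).T
print('pad pts tool x/y/z min max',len(tl),np.round(np.percentile(tl,[0,2,50,98,100],axis=0),4).tolist())
E
```

```text
5589 [ 0.56897755 -0.29837475  0.0015066 ] 0.010840892615012875 rimmid [ 0.54612776 -0.30229707  0.10557869]
pad pts tool x/y/z min max 26971 [[-0.0113, -0.0738, -0.0955], [-0.0075, -0.0698, -0.0927], [0.0124, 0.0316, -0.07], [0.0187, 0.0709, -0.0221], [0.0203, 0.0738, -0.013]]
```

Call:
servo_tool(plan=[0,-0.08,0.2,0,0,0,0.2,0,0,0,0,0,0,0,0,0])

```text
clock: 3.25
eef_pos: [0.545, -0.3015, 0.091]
tool_rot: [[0.986, 0.167, -0.0], [0.167, -0.986, 0.0], [-0.0, -0.0, -1.0]]
wrist_force: [-0.1, 0.4, -0.8]
width: 0.0854
grasp_force: 0.0
```

Call:
servo_tool(plan=[0,0,0,0,0,0,0,0,0,0,0,0,0,0,0,0,0,0,0,0,0,0,0,0,0,0,0,0,0,0,0,0], gripper=0.5)

```text
clock: 4.25
eef_pos: [0.5459, -0.3035, 0.0928]
tool_rot: [[0.986, 0.166, 0.002], [0.166, -0.986, -0.004], [0.002, 0.004, -1.0]]
wrist_force: [-0.2, -5.5, 5.4]
width: 0.0575
grasp_force: 64.3
```

Call:
servo_tool(plan=[0,0,-0.2,0,0,0,-0.4,0,0,0,-0.6,0,0,0,-0.6,0,0,0,-0.6,0,0,0,-0.4,0,0,0,0,0])

```text
clock: 5.12
eef_pos: [0.5455, -0.3013, 0.2326]
tool_rot: [[0.986, 0.168, 0.002], [0.168, -0.986, -0.0], [0.002, 0.001, -1.0]]
wrist_force: [-0.4, 0.3, -1.0]
width: 0.0575
grasp_force: 64.7
```

```bash
python3 - <<'E'
from h import *
st(); s=snap('wrist','w3'); d=snap('side','d3')
a=s['img']; b=cv2.resize(d['img'][90:190,270:430],(640,400),interpolation=cv2.INTER_CUBIC)
cv2.imwrite('pics/c3.png',cv2.resize(np.vstack([a,b]),(480,600))[:,:,::-1])
E
```

```text
t 5.125 p [ 0.5455 -0.3013  0.2326] f [-0.4  0.3 -1. ] w 0.0575 g 64.7
[[0.986, 0.168, 0.002], [0.168, -0.986, -0.0], [0.002, 0.001, -1.0]]
```

View pics/c3.png

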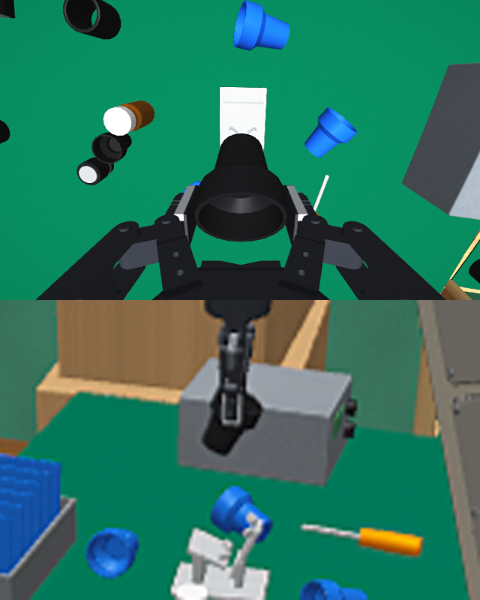

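The hood is held, with its tilt unchanged. I'll set it upright against the counter housing's fixed -x face. First I'm checking the tilt and the face position while travelling.

Call:
servo_tool(plan=[0.1,-0.5,0,0,0.2,-1,0,0,0.2,-1,0,0,0.2,-1,0,0,0.2,-1,0,0,0.2,-1,0,0,0.2,-1,0,0,0.2,-1,0,0,0.2,-1,0,0,0.2,-1,0,0,0.2,-1,0,0,0.1,-0.5,0,0])

```text
clock: 6.72
eef_pos: [0.5662, 0.2254, 0.2306]
tool_rot: [[0.973, 0.231, -0.01], [0.231, -0.973, 0.028], [-0.003, -0.03, -1.0]]
wrist_force: [0.9, -0.7, -1.2]
width: 0.0578
grasp_force: 64.7
```

```bash
cat >> h.py <<'E'
def mfit(name,x0,R=.03,H=.068,band=.024,th0=.42):
    # held/standing hood: axis tilts by th toward -tool x; returns rim-mid point & th
    o=ctrl.observe(); T=np.array(o['tool_rot']); p0=np.array(o['eef_pos']); s=load(name); P=cloud(s)
    q=P[~np.isnan(P[...,0])]; tl=(q-p0)@T
    m=(abs(tl[:,1])<.024)&(abs(tl[:,0])<.045)&(tl[:,2]>-.06)&(tl[:,2]<.015); q=tl[m]
    def f(p):
        a=np.array([-np.sin(p[3]),0,-np.cos(p[3])]); d=q-p[:3]; h=d@a; r=np.linalg.norm(d-h[:,None]*a,axis=1)
        tp=np.hypot(h,np.maximum(r-R,0)+np.maximum(R-.003-r,0))
        return np.minimum(np.minimum(np.hypot(r-R,np.maximum(-h-band,0)),abs(r-R+.003)),tp)
    r=least_squares(f,[0,0,-.025,th0],loss='soft_l1',f_scale=.0015)
    print('mouth centre in tool',np.round(r.x[:3],4),'tilt deg',np.degrees(r.x[3]),len(q),r.cost); return r.x
E
python3 - <<'E'
from h import *
o=st(); s=snap('wrist','w4'); mfit('w4',0)
P=cloud(s)
q=near(P,(.63,.315),.08,.055,.067); 
if len(q)>20:
    b=cv2.minAreaRect(q[:,:2].astype(np.float32)); print('housing',len(q),b, np.round(np.percentile(q[:,2],[5,50,95]),3))
q=near(P,(.467,.134),.05,.074,.09); print(len(q), circ(q,.034,(.467,.134)) if len(q)>20 else 0)
E
```

```text
t 6.725 p [0.5662 0.2254 0.2306] f [ 0.9 -0.7 -1.2] w 0.0578 g 64.7
[[0.973, 0.231, -0.01], [0.231, -0.973, 0.028], [-0.003, -0.03, -1.0]]
mouth centre in tool [-0.0029  0.0014 -0.0181] tilt deg 14.934790833255887 10545 0.01616089763214969
housing 2785 ((0.6423418521881104, 0.3147922456264496), (0.03417690098285675, 0.08330212533473969), 5.725178241729736) [0.058 0.061 0.062]
59 [0.47113902 0.13456625]
```

Call:
servo_tool(plan=[0,0,0,0,0.2,-0.6,0,0,0.2,-0.6,0,0,0,-0.5,0.2,0,0,0,0.2,0,0,0,0,0])

```text
clock: 7.52
eef_pos: [0.5743, 0.2751, 0.2135]
tool_rot: [[0.957, 0.289, -0.02], [0.289, -0.956, 0.054], [-0.004, -0.057, -0.998]]
wrist_force: [-0.5, 0.1, -0.8]
width: 0.0578
grasp_force: 64.7
```

```bash
python3 - <<'E'
from h import *
o=st(); s=snap('wrist','w5'); x=mfit('w5',0); mfit('w5',0,th0=.1)
d=snap('side','d5')
o2=ctrl.observe(); P=cloud(s); T=np.array(o2['tool_rot']); q=P[~np.isnan(P[...,0])]; tl=(q-np.array(o2['eef_pos']))@T
m=(abs(tl[:,0])<.07)&(abs(tl[:,1])<.004)&(tl[:,2]<.06)&(tl[:,2]>-.06)
t=tl[m]; o=np.argsort(t[:,0]); 
for lo in np.arange(-.06,.065,.004):
    k=t[(t[:,0]>=lo)&(t[:,0]<lo+.004)]
    if len(k): print(round(lo,3),len(k),np.round(k[:,2].min(),4),np.round(k[:,2].max(),4))
E
```

```text
t 7.525 p [0.5743 0.2751 0.2135] f [-0.5  0.1 -0.8] w 0.0578 g 64.7
[[0.957, 0.289, -0.02], [0.289, -0.956, 0.054], [-0.004, -0.057, -0.998]]
mouth centre in tool [-0.0062  0.0009 -0.0237] tilt deg 19.131643186703435 10508 0.01612116041280443
mouth centre in tool [-0.0024  0.0009 -0.0166] tilt deg 14.674265839125367 10508 0.01597379286727539
-0.036 16 -0.0101 -0.0076
-0.032 200 -0.0109 -0.0009
-0.028 228 -0.0058 0.0099
-0.024 133 0.0016 0.0115
-0.02 88 0.0099 0.0129
-0.016 88 0.0106 0.0142
-0.012 80 0.0115 0.0159
0.016 87 -0.0336 -0.0311
0.02 330 -0.0343 -0.0219
0.024 459 -0.028 0.0094
0.028 283 -0.0179 0.0201
0.032 165 0.0158 0.0324
0.036 40 0.0284 0.0332
```

Joint 6 has run into its range, which is skewing the yaw. I'll turn the tool about 80° the free way and use the housing's -y side face instead.

Call:
servo_tool(plan=[0,0.3,-0.2,-1,0,0.3,-0.2,-1,0,0,0,-1,0,0,0,-1,0,0,0,-1,0,0,0,-1,0,0,0,-1,0,0,0,-1,0,0,0,-1,0,0,0,0])

```text
clock: 8.88
eef_pos: [0.5867, 0.2467, 0.2339]
tool_rot: [[0.023, 1.0, -0.017], [0.998, -0.022, 0.055], [0.055, -0.018, -0.998]]
wrist_force: [0.2, 1.2, -0.6]
width: 0.0579
grasp_force: 64.7
```

```bash
python3 - <<'E'
from h import *
o=st(); print(np.round(o['joint_pos'],3)); T=np.array(o['tool_rot']); print('yaw',np.degrees(np.arctan2(T[1,0],T[0,0])))
print('to target tool', np.round((np.array([.645,.212,.15])-o['eef_pos'])@T,4))
E
```

```text
t 8.875 p [0.5867 0.2467 0.2339] f [ 0.2  1.2 -0.6] w 0.0579 g 64.7
[[0.023, 1.0, -0.017], [0.998, -0.022, 0.055], [0.055, -0.018, -0.998]]
[0.244 0.434 0.228 1.367 0.058 1.837]
yaw 88.70500098077234
to target tool [-0.0379  0.0605  0.0809]
```

Call:
servo_tool(plan=[-0.25,0.4,0.4,0,-0.25,0.4,0.4,0,-0.3,0.4,0.4,0,0,0,0.4,0,0,0,0.4,0,0,0,0.4,0,0,0,0.2,0,0,0,0,0])

```text
clock: 9.88
eef_pos: [0.643, 0.2124, 0.0986]
tool_rot: [[0.021, 1.0, -0.02], [0.998, -0.02, 0.055], [0.054, -0.021, -0.998]]
wrist_force: [0.2, -0.9, -1.3]
width: 0.0577
grasp_force: 64.7
```

```bash
python3 - <<'E'
from h import *
o=st(); T=np.array(o['tool_rot']); 
s=snap('wrist','w6'); d=snap('side','d6')
P=cloud(s); q=near(P,(.63,.315),.09,.055,.067); b=cv2.minAreaRect(q[:,:2].astype(np.float32)); print('housing',len(q),b)
print(np.round(cv2.boxPoints(b),4).tolist())
print('to target tool', np.round((np.array([.645,.212,.07])-o['eef_pos'])@T,4))
b=cv2.resize(d['img'][170:295,200:400],(640,400),interpolation=cv2.INTER_CUBIC)
cv2.imwrite('pics/c6.png',cv2.resize(np.vstack([s['img'],b]),(480,600))[:,:,::-1])
E
```

```text
t 9.875 p [0.643  0.2124 0.0986] f [ 0.2 -0.9 -1.3] w 0.0577 g 64.7
[[0.021, 1.0, -0.02], [0.998, -0.02, 0.055], [0.054, -0.021, -0.998]]
housing 7698 ((0.6436802744865417, 0.29406189918518066), (0.03669141232967377, 0.11507198959589005), 2.8713207244873047)
[[0.6225000023841858, 0.350600004196167], [0.6281999945640564, 0.23569999635219574], [0.664900004863739, 0.23749999701976776], [0.6590999960899353, 0.352400004863739]]
to target tool [-0.0019  0.0026  0.0285]
```

View pics/c6.png

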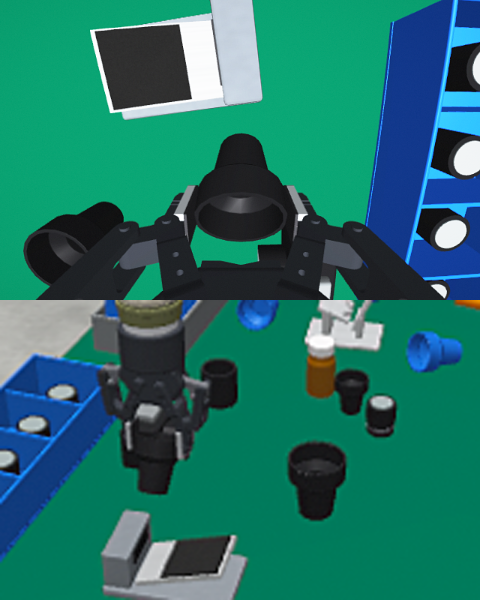

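The side view shows the tilted foot pointing at the housing's -y side, with clear bench in between. I'll lower and push gently.

Call:
servo_tool(plan=[0,0,0.3,0,0,0,0.27,0,0.1,0,0,0,0.1,0,0,0,0.1,0,0,0,0.1,0,0,0,0.06,0,0,0,0.06,0,0,0,0,0,0,0])

```text
clock: 11.1
eef_pos: [0.6436, 0.2369, 0.0741]
tool_rot: [[0.023, 1.0, -0.017], [0.999, -0.022, 0.048], [0.048, -0.018, -0.999]]
wrist_force: [-2.1, -12.5, 4.7]
width: 0.0577
grasp_force: 65.3
```

Call:
servo_tool(plan=[0.06,0,0,0,0.06,0,0,0,0.06,0,0,0,0.06,0,0,0,0.06,0,0,0,0,0,0,0])

```text
clock: 11.85
eef_pos: [0.6461, 0.2514, 0.0757]
tool_rot: [[0.024, 1.0, -0.013], [0.999, -0.023, 0.048], [0.047, -0.014, -0.999]]
wrist_force: [2.5, -12.8, 3.6]
width: 0.0576
grasp_force: 64.4
```

```bash
cat >> h.py <<'E'
def prof(name):
    o2=ctrl.observe(); P=cloud(load(name)); T=np.array(o2['tool_rot']); q=P[~np.isnan(P[...,0])]; p0=np.array(o2['eef_pos'])
    ex=np.array([T[0,0],T[1,0],0]); ex/=np.linalg.norm(ex); ey=np.array([ex[1],-ex[0],0])
    d=q-p0; x,y,z=d@ex,d@ey,d[:,2]; m=(abs(x)<.06)&(abs(y)<.004)&(abs(z)<.08); x,z=x[m],z[m]
    print('world-level profile: x, zmax', [(round(lo*1000),round(float(z[(x>=lo)&(x<lo+.004)].max()*1000),1)) for lo in np.arange(-.048,.05,.004) if ((x>=lo)&(x<lo+.004)).any()])
E
python3 - <<'E'
from h import *
st(); snap('wrist','w7'); prof('w7')
E
```

```text
t 11.85 p [0.6461 0.2514 0.0757] f [  2.5 -12.8   3.6] w 0.0576 g 64.4
[[0.024, 1.0, -0.013], [0.999, -0.023, 0.048], [0.047, -0.014, -0.999]]
world-level profile: x, zmax [(-40, 19.1), (-36, 19.2), (-32, 3.7), (-28, -3.8), (-24, -6.0), (-20, -7.3), (-16, -14.3), (-12, -13.4), (-8, -12.6), (4, 80.0), (12, 31.1), (16, 31.9), (20, 25.9), (24, -13.2), (28, -13.1), (32, -13.4), (36, -13.2), (40, -13.1), (44, -12.9), (48, -12.8)]
```

Call:
servo_tool(plan=[0.06,0,0,0,0.06,0,0,0,0.06,0,0,0,0.06,0,0,0,0,0,0,0])

```text
clock: 12.52
eef_pos: [0.6461, 0.2642, 0.0764]
tool_rot: [[0.023, 1.0, -0.013], [0.999, -0.022, 0.049], [0.049, -0.014, -0.999]]
wrist_force: [1.8, -11.5, 3.5]
width: 0.0574
grasp_force: 64.3
```

```bash
python3 - <<'E'
from h import *
st(); snap('wrist','w8'); prof('w8')
E
```

```text
t 12.525 p [0.6461 0.2642 0.0764] f [  1.8 -11.5   3.5] w 0.0574 g 64.3
[[0.023, 1.0, -0.013], [0.999, -0.022, 0.049], [0.049, -0.014, -0.999]]
world-level profile: x, zmax [(-44, 25.3), (-40, 25.7), (-36, 11.4), (-32, 0.5), (-28, -2.4), (-24, -11.1), (-20, -11.2), (-16, -10.9), (-12, -10.3), (-8, -10.3), (-4, -9.8), (4, 80.0), (8, -14.2), (12, 27.8), (16, 28.6), (20, -14.0), (24, -14.5), (28, -13.7), (32, -14.0), (36, -14.1), (40, -13.8), (44, -13.9), (48, -13.8)]
```

The hood is now within about 3° of upright, but it has slid to the pad edge (rim center about 13 mm towards tool -x). I'll back off, stand it on the bench and grip it again on center.

Call:
servo_tool(plan=[-0.2,0,0,0,-0.3,0,0,0,0,0,0.25,0,0,0,0.2,0,0,0,0.08,0,0,0,0.06,0,0,0,0,0])

```text
clock: 13.45
eef_pos: [0.6427, 0.2448, 0.0444]
tool_rot: [[0.02, 1.0, -0.018], [0.998, -0.019, 0.055], [0.055, -0.019, -0.998]]
wrist_force: [-0.9, -0.8, 0.3]
width: 0.0577
grasp_force: 64.5
```

```bash
python3 - <<'E'
from h import *
st(); snap('wrist','w9'); prof('w9')
E
```

```text
t 13.45 p [0.6427 0.2448 0.0444] f [-0.9 -0.8  0.3] w 0.0577 g 64.5
[[0.02, 1.0, -0.018], [0.998, -0.019, 0.055], [0.055, -0.019, -0.998]]
world-level profile: x, zmax [(-44, 23.7), (-40, 24.9), (-36, 4.9), (-32, 0.6), (-28, -3.6), (-24, -12.2), (-20, -11.7), (-16, -11.1), (-12, -10.9), (-8, -10.2), (-4, -11.3), (4, 80.0), (8, -14.4), (12, 28.9), (16, 29.4), (20, 8.5), (28, 17.7), (32, 18.2), (36, 17.8), (40, 17.9), (44, 18.5), (48, 17.9)]
```

Call:
servo_tool(plan=[0,0,0.04,0,0,0,0.04,0,0,0,0,0])

```text
clock: 13.88
eef_pos: [0.643, 0.2457, 0.0439]
tool_rot: [[0.02, 1.0, -0.015], [0.998, -0.019, 0.057], [0.057, -0.016, -0.998]]
wrist_force: [-7.5, 0.6, 17.8]
width: 0.0573
grasp_force: 66.6
```

Call:
servo_tool(plan=[0,0,0,0,0,0,0,0,0,0,0,0,0,0,0,0,0,0,0,0,0,0,0,0], gripper=1)

```text
clock: 14.62
eef_pos: [0.6429, 0.2445, 0.0399]
tool_rot: [[0.02, 1.0, -0.018], [0.998, -0.019, 0.055], [0.055, -0.019, -0.998]]
wrist_force: [-0.0, -0.3, -0.1]
width: 0.0853
grasp_force: 0.0
```

```bash
cat >> h.py <<'E'
def rim(name,zt,R,c=None,dz=.006):
    o2=ctrl.observe(); P=cloud(load(name)); T=np.array(o2['tool_rot']); p0=np.array(o2['eef_pos'])
    c=p0[:2] if c is None else np.array(c); 
    q=near(P,c,R+.02,zt-dz,zt+.004)
    for _ in range(3):
        c=circ(q,R-.0015,c); q=q[abs(np.hypot(q[:,0]-c[0],q[:,1]-c[1])-R+.0015)<.005]
    d=np.array([c[0],c[1],zt])-p0
    A=np.c_[q[:,:2]-c,np.ones(len(q))]; k=np.linalg.lstsq(A,q[:,2],rcond=None)[0]
    print('rim',np.round(c,4),'n',len(q),'slope',np.round(k,4),'in tool',np.round(d@T,4)); return c
E
python3 - <<'E'
from h import *
st(); snap('wrist','w10'); prof('w10'); rim('w10',.068,.03,(.642,.232))
E
```

```text
t 14.625 p [0.6429 0.2445 0.0399] f [-0.  -0.3 -0.1] w 0.0853 g 0.0
[[0.02, 1.0, -0.018], [0.998, -0.019, 0.055], [0.055, -0.019, -0.998]]
world-level profile: x, zmax [(-36, 30.2), (-32, 30.1), (-28, 7.0), (-24, 2.7), (-20, -5.5), (-16, -7.5), (-12, -7.0), (-8, -7.7), (-4, -7.2), (0, -7.0), (4, 80.0), (12, -26.6), (20, 30.2), (24, 30.6), (28, 21.9), (32, 22.6), (36, 22.5), (40, 22.3), (44, 22.5), (48, 22.7)]
rim [0.6443 0.2414] n 4007 slope [0.0007 0.0152 0.0673] in tool [-0.0016  0.0009 -0.0282]
```

Call:
servo_tool(plan=[-0.05,0.02,-0.08,0,0,0,0,0])

```text
clock: 14.92
eef_pos: [0.6444, 0.2416, 0.0444]
tool_rot: [[0.021, 1.0, -0.016], [0.998, -0.02, 0.055], [0.055, -0.018, -0.998]]
wrist_force: [-0.4, -0.4, 0.4]
width: 0.0854
grasp_force: 0.0
```

Call:
servo_tool(plan=[0,0,0,0,0,0,0,0,0,0,0,0,0,0,0,0,0,0,0,0,0,0,0,0,0,0,0,0], gripper=0.5)

```text
clock: 15.8
eef_pos: [0.6441, 0.2419, 0.0442]
tool_rot: [[0.02, 1.0, -0.017], [0.998, -0.019, 0.055], [0.055, -0.018, -0.998]]
wrist_force: [-0.6, 0.8, 5.8]
width: 0.0576
grasp_force: 65.0
```

Call:
servo_tool(plan=[0,0,-0.3,0,0,0,-0.7,0,0,0,-0.8,0,-0.3,0,-0.8,0,-0.6,-0.6,0,0,-0.6,-0.6,0,0,-0.6,-0.6,0,0,-0.6,-0.6,0,0,-0.6,-0.6,0,0,-0.6,-0.5,0,0,0,0,0,0])

```text
clock: 17.18
eef_pos: [0.4653, 0.042, 0.1664]
tool_rot: [[0.023, 1.0, -0.019], [0.998, -0.022, 0.055], [0.055, -0.02, -0.998]]
wrist_force: [-0.4, 0.2, -1.2]
width: 0.0579
grasp_force: 64.8
```

```bash
python3 - <<'E'
from h import *
st(); snap('wrist','w11'); prof('w11'); rim('w11',.0815,.036,(.469,.134))
o=ctrl.observe(); print(near(cloud(load('w11')),(.469,.134),.06,.06,.1).shape)
rim('w11',float(o['eef_pos'][2])+.0245,.03)
E
```

```text
t 17.175 p [0.4653 0.042  0.1664] f [-0.4  0.2 -1.2] w 0.0579 g 64.8
[[0.023, 1.0, -0.019], [0.998, -0.022, 0.055], [0.055, -0.02, -0.998]]
world-level profile: x, zmax [(-36, 24.6), (-32, 26.1), (-28, 24.2), (-24, 1.0), (-20, -2.7), (-16, -11.8), (-12, -12.0), (-8, -11.4), (-4, -11.8), (0, 75.7), (4, 80.0), (8, -11.9), (12, -37.3), (16, -35.1), (24, 26.0), (28, 23.6)]
rim [0.4699 0.1327] n 1777 slope [ 0.0012 -0.0076  0.0817] in tool [0.0852 0.0028 0.0899]
(2454, 3)
rim [0.4676 0.0415] n 3951 slope [-0.0147  0.015   0.1903] in tool [ 0.0002  0.0004 -0.0245]
```

Call:
servo_tool(plan=[0.4,0,0.02,0,0.6,0.01,0.03,0,0.6,0.01,0.03,0,0.21,0,0.02,0,0,0,0,0,0,0,0,0])

```text
clock: 17.98
eef_pos: [0.4701, 0.1335, 0.166]
tool_rot: [[0.021, 1.0, -0.018], [0.998, -0.02, 0.055], [0.054, -0.019, -0.998]]
wrist_force: [-0.1, 0.0, -0.8]
width: 0.0577
grasp_force: 64.8
```

```bash
python3 - <<'E'
from h import *
o=st(); T=np.array(o['tool_rot']); print(np.round((np.array([.4683,.1327,o['eef_pos'][2]])-o['eef_pos'])@T,4))
snap('wrist','w12'); c=rim('w12',float(o['eef_pos'][2])+.0245,.03)
E
```

```text
t 17.975 p [0.4701 0.1335 0.166 ] f [-0.1  0.  -0.8] w 0.0577 g 64.8
[[0.021, 1.0, -0.018], [0.998, -0.02, 0.055], [0.054, -0.019, -0.998]]
[-0.0009 -0.0018 -0.    ]
rim [0.4724 0.1331] n 3992 slope [-0.0154  0.0156  0.1898] in tool [ 0.0011  0.0018 -0.0245]
```

Call:
servo_tool(plan=[-0.03,-0.03,0.3,0,-0.02,0.01,0.4,0,-0.02,0.01,0.3,0,-0.01,0,0.2,0,-0.01,0,0.1,0,0,0,0,0])

```text
clock: 18.77
eef_pos: [0.4683, 0.133, 0.1008]
tool_rot: [[0.021, 1.0, -0.018], [0.998, -0.02, 0.055], [0.055, -0.019, -0.998]]
wrist_force: [0.5, 0.5, -1.4]
width: 0.0574
grasp_force: 64.8
```

Call:
servo_tool(plan=[0,0,0.08,0,0,0,0.08,0,0,0,0.06,0,0,0,0,0])

```text
clock: 19.27
eef_pos: [0.4679, 0.1337, 0.0898]
tool_rot: [[0.02, 1.0, -0.018], [0.998, -0.019, 0.055], [0.055, -0.019, -0.998]]
wrist_force: [-0.1, -0.0, -2.1]
width: 0.0575
grasp_force: 64.8
```

Call:
servo_tool(plan=[0,0,0.06,0,0,0,0.06,0,0,0,0,0])

```text
clock: 19.65
eef_pos: [0.4677, 0.134, 0.0837]
tool_rot: [[0.02, 1.0, -0.018], [0.998, -0.019, 0.055], [0.055, -0.019, -0.998]]
wrist_force: [-0.1, 0.2, -2.8]
width: 0.0574
grasp_force: 64.8
```

Call:
servo_tool(plan=[0,0,0.04,0,0,0,0.02,0,0,0,0,0])

```text
clock: 20.02
eef_pos: [0.4679, 0.1342, 0.081]
tool_rot: [[0.02, 1.0, -0.018], [0.998, -0.019, 0.055], [0.055, -0.019, -0.998]]
wrist_force: [0.1, -0.3, -1.1]
width: 0.0578
grasp_force: 64.8
```

Call:
servo_tool(plan=[0,0,0.02,0,0,0,0.02,0,0,0,0,0])

```text
clock: 20.4
eef_pos: [0.4686, 0.1343, 0.0802]
tool_rot: [[0.02, 1.0, -0.016], [0.998, -0.019, 0.055], [0.055, -0.017, -0.998]]
wrist_force: [-0.9, -1.2, 7.4]
width: 0.0573
grasp_force: 65.8
```

```bash
python3 - <<'E'
from h import *
o=st(); snap('wrist','w13'); prof('w13'); rim('w13',.104,.03,(.4699,.1327)); rim('w13',.0815,.036,(.4699,.1327),.004)
E
```

```text
t 20.4 p [0.4686 0.1343 0.0802] f [-0.9 -1.2  7.4] w 0.0573 g 65.8
[[0.02, 1.0, -0.016], [0.998, -0.019, 0.055], [0.055, -0.017, -0.998]]
world-level profile: x, zmax [(-32, 26.4), (-28, 26.8), (-24, 1.1), (-20, -0.9), (-16, -11.7), (-12, -11.4), (-8, -11.6), (-4, -11.6), (0, -11.3), (4, 80.0), (8, -11.7), (12, -12.2), (16, -33.1), (20, -31.2), (24, 26.6), (28, 26.0), (32, 3.9), (36, -76.8), (40, -78.4), (44, -78.0), (48, -77.7)]
rim [0.4708 0.1339] n 4105 slope [-0.0154  0.015   0.1037] in tool [ 0.0009  0.0018 -0.0238]
rim [0.4724 0.1443] n 1975 slope [-0.0081  0.0221  0.0822] in tool [ 0.0102  0.0037 -0.0008]
```

The medium hood seated with 7 N at the home height (rim top measured 103.7 mm, expected 104). Releasing it and moving to the small hood.

Call:
servo_tool(plan=[0,0,0,0,0,0,0,0,0,0,0,0,0,0,0,0,0,0,-0.1,0,0,0,-0.4,0,0,0,-0.7,0,0,0,-0.7,0,0,0,-0.5,0], gripper=1)

```text
clock: 21.58
eef_pos: [0.4705, 0.1276, 0.2008]
tool_rot: [[0.02, 1.0, -0.016], [0.998, -0.019, 0.055], [0.055, -0.017, -0.998]]
wrist_force: [0.0, -0.2, 0.3]
width: 0.0853
grasp_force: 0.0
```

```bash
python3 - <<'E'
from h import *
o=st(); snap('wrist','w14'); rim('w14',.104,.03,(.4699,.1327)); rim('w14',.0815,.036,(.4699,.1327),.004)
E
```

```text
t 21.575 p [0.4705 0.1276 0.2008] f [ 0.  -0.2  0.3] w 0.0853 g 0.0
[[0.02, 1.0, -0.016], [0.998, -0.019, 0.055], [0.055, -0.017, -0.998]]
rim [0.4691 0.1334] n 950 slope [0.     0.0155 0.104 ] in tool [ 0.0002 -0.0018  0.0999]
rim [0.4716 0.1432] n 672 slope [0.0067 0.0301 0.0824] in tool [0.0088 0.0007 0.1229]
```

Call:
servo_tool(plan=[-0.5,0.2,0,0,-0.8,0.3,0,0,-0.8,0.3,0,0,-0.8,0.3,0,0,-0.8,0.3,0,0,-0.8,0.3,0,0,-0.8,0.2,0,0,-0.2,0,0,0,0,0,0,0])

```text
clock: 22.75
eef_pos: [0.5589, -0.1489, 0.1815]
tool_rot: [[0.022, 1.0, -0.018], [0.998, -0.021, 0.056], [0.056, -0.019, -0.998]]
wrist_force: [-0.1, 0.1, -0.2]
width: 0.0853
grasp_force: 0.0
```

Call:
servo_tool(plan=[0,0,0,-1,0,0,0,-1,0,0,0,-1,0,0,0,-1,0,0,0,-1,0,0,0,-1,0,0,0,-1,0,0,0,0])

```text
clock: 23.75
eef_pos: [0.5591, -0.1471, 0.1823]
tool_rot: [[-0.817, 0.576, -0.018], [0.574, 0.817, 0.056], [0.046, 0.035, -0.998]]
wrist_force: [0.1, -0.1, 0.1]
width: 0.0853
grasp_force: 0.0
```

```bash
python3 - <<'E'
from h import *
o=st(); print(np.round(o['joint_pos'],2)); s=snap('wrist','w15'); rim('w15',.054,.024,(.489,-.101)); P=cloud(s)
for k,c,z0,z1 in(('lens',(.435,-.063),.041,.05),('cl',(.541,-.134),.08,.09)):
    q=near(P,c,.03,z0,z1); print(k,len(q),np.round(cv2.minEnclosingCircle(q[:,:2].astype(np.float32)),4) if 0 else np.round(q.mean(0),4))
E
```

```text
t 23.75 p [ 0.5591 -0.1471  0.1823] f [ 0.1 -0.1  0.1] w 0.0853 g 0.0
[[-0.817, 0.576, -0.018], [0.574, 0.817, 0.056], [0.046, 0.035, -0.998]]
[-0.42  0.37 -0.    1.24  0.04  0.19]
rim [ 0.49   -0.1024] n 549 slope [ 0.007  -0.0075  0.0545] in tool [ 0.0764 -0.0077  0.1317]
lens 1952 [ 0.4382 -0.0659  0.047 ]
cl 1578 [ 0.5442 -0.1348  0.0858]
```

Call:
servo_tool(plan=[0.5,-0.02,0.02,0,0.7,-0.03,0.03,0,0.45,-0.02,0.02,0,-0.03,-0.03,0.7,0,-0.04,-0.03,0.8,0,0,0,0,0])

```text
clock: 24.55
eef_pos: [0.4871, -0.1028, 0.1048]
tool_rot: [[-0.816, 0.577, -0.023], [0.575, 0.816, 0.058], [0.052, 0.034, -0.998]]
wrist_force: [0.5, -0.5, 0.2]
width: 0.0852
grasp_force: 0.0
```

```bash
python3 - <<'E'
from h import *
o=st(); s=snap('wrist','w16'); c=rim('w16',.054,.024,(.49,-.1024)); T=np.array(o['tool_rot'])
print('go',np.round((np.array([c[0],c[1],.037])-o['eef_pos'])@T,4))
cv2.imwrite('pics/w16b.png',s['img'][:,:,::-1])
E
```

```text
t 24.55 p [ 0.4871 -0.1028  0.1048] f [ 0.5 -0.5  0.2] w 0.0852 g 0.0
[[-0.816, 0.577, -0.023], [0.575, 0.816, 0.058], [0.052, 0.034, -0.998]]
rim [ 0.4893 -0.1017] n 1043 slope [-0.008   0.0072  0.0538] in tool [-0.0022  0.      0.0526]
go [-0.0048 -0.0002  0.0677]
```

View pics/w16b.png

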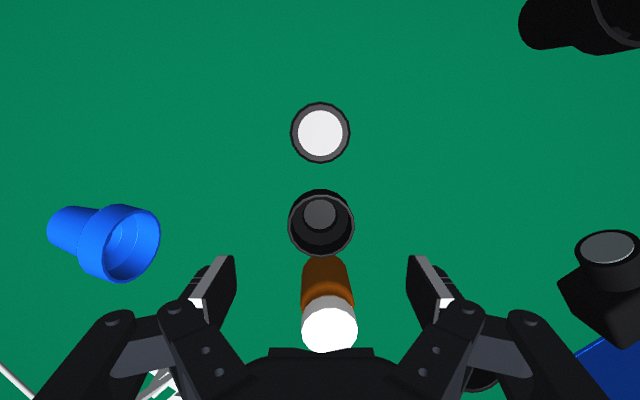

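The small hood at (320,222) is centered between the pads (midpoint 320). The jar cap and the lens lie along the tool's x, clear of the fingers.

Call:
servo_tool(plan=[-0.04,0,0.5,0,-0.04,0,0.5,0,-0.02,0,0.25,0,0,0,0.1,0,0,0,0,0])

```text
clock: 25.22
eef_pos: [0.493, -0.1036, 0.0401]
tool_rot: [[-0.817, 0.576, -0.017], [0.574, 0.817, 0.055], [0.045, 0.035, -0.998]]
wrist_force: [-1.0, -0.6, 0.2]
width: 0.0854
grasp_force: 0.0
```

Call:
servo_tool(plan=[0,0,0,0,0,0,0,0,0,0,0,0,0,0,0,0,0,0,0,0,0,0,0,0,0,0,0,0,0,0,0,0], gripper=0.35)

```text
clock: 26.22
eef_pos: [0.4931, -0.1038, 0.0404]
tool_rot: [[-0.817, 0.576, -0.016], [0.574, 0.817, 0.055], [0.045, 0.035, -0.998]]
wrist_force: [-0.9, 0.5, 5.2]
width: 0.045
grasp_force: 61.0
```

Call:
servo_tool(plan=[0.01,0.01,-0.3,0,0.03,0.03,-0.6,0,0.03,0.03,-0.7,0,0.03,0.03,-0.7,0,0.1,0.4,-0.5,0,0.35,0.8,0,0,0.35,0.8,0,0,0.35,0.8,0,0,0.27,0.7,0,0,0,0,0,0])

```text
clock: 27.48
eef_pos: [0.5369, 0.0817, 0.1899]
tool_rot: [[-0.82, 0.573, -0.017], [0.571, 0.819, 0.055], [0.045, 0.036, -0.998]]
wrist_force: [-0.9, -1.2, -0.3]
width: 0.045
grasp_force: 61.6
```

```bash
python3 - <<'E'
from h import *
o=st(); s=snap('wrist','w17'); prof('w17'); z=float(o['eef_pos'][2]); rim('w17',z+.0138,.024); c=rim('w17',.104,.03,(.469,.133)); rim('w17',.0815,.036,(.469,.133),.004)
E
```

```text
t 27.475 p [0.5369 0.0817 0.1899] f [-0.9 -1.2 -0.3] w 0.045 g 61.6
[[-0.82, 0.573, -0.017], [0.571, 0.819, 0.055], [0.045, 0.036, -0.998]]
world-level profile: x, zmax [(-24, 14.0), (-20, 16.5), (-16, 14.5), (-12, -5.4), (-8, -12.9), (-4, -13.1), (0, -14.1), (4, 80.0), (8, -13.9), (12, -13.6), (16, -33.5), (24, 16.2)]
rim [0.5334 0.0843] n 2482 slope [-0.0151  0.0011  0.2032] in tool [ 0.0054  0.0019 -0.0138]
rim [0.4691 0.1325] n 1199 slope [ 0.0075 -0.0085  0.1041] in tool [0.0811 0.0009 0.0895]
rim [0.4693 0.1334] n 920 slope [-0.0027  0.0014  0.0823] in tool [0.0805 0.001  0.112 ]
```

Call:
servo_tool(plan=[0.3,0.01,0.01,0,0.5,0.01,0.02,0,0.5,0.01,0.02,0,0.3,0.01,0.02,0,0,0,0,0,0,0,0,0])

```text
clock: 28.28
eef_pos: [0.4729, 0.1268, 0.1895]
tool_rot: [[-0.817, 0.576, -0.016], [0.575, 0.816, 0.055], [0.045, 0.036, -0.998]]
wrist_force: [0.1, 0.4, -1.4]
width: 0.0453
grasp_force: 61.6
```

```bash
python3 - <<'E'
from h import *
o=st(); s=snap('wrist','w18'); z=float(o['eef_pos'][2]); c=rim('w18',z+.0138,.024); 
o=ctrl.observe(); T=np.array(o['tool_rot']); print('TCP corr for target',np.round((np.array([.4691+.0028-.0+.0007,.1328-.0036,z])-o['eef_pos'])@T,4))
E
```

```text
t 28.275 p [0.4729 0.1268 0.1895] f [ 0.1  0.4 -1.4] w 0.0453 g 61.6
[[-0.817, 0.576, -0.016], [0.575, 0.816, 0.055], [0.045, 0.036, -0.998]]
rim [0.4695 0.1295] n 2476 slope [-0.0159  0.0034  0.2028] in tool [ 0.0051  0.0007 -0.0137]
TCP corr for target [0.0017 0.0017 0.    ]
```

Call:
servo_tool(plan=[0.01,0.03,0.3,0,-0.02,-0.01,0.4,0,-0.01,-0.01,0.3,0,-0.01,-0.01,0.2,0,0,0,0.1,0,0,0,0,0])

```text
clock: 29.08
eef_pos: [0.4724, 0.13, 0.1241]
tool_rot: [[-0.817, 0.576, -0.018], [0.574, 0.817, 0.055], [0.046, 0.035, -0.998]]
wrist_force: [0.4, -0.3, -1.2]
width: 0.0453
grasp_force: 61.6
```

Call:
servo_tool(plan=[0,0,0.06,0,0,0,0.06,0,0,0,0.04,0,0,0,0,0])

```text
clock: 29.58
eef_pos: [0.4721, 0.1304, 0.1162]
tool_rot: [[-0.817, 0.576, -0.018], [0.574, 0.817, 0.055], [0.046, 0.035, -0.998]]
wrist_force: [1.0, -0.2, -1.5]
width: 0.0453
grasp_force: 61.6
```

Call:
servo_tool(plan=[0,0,0.06,0,0,0,0.06,0,0,0,0,0])

```text
clock: 29.95
eef_pos: [0.4718, 0.1307, 0.11]
tool_rot: [[-0.817, 0.576, -0.018], [0.574, 0.817, 0.055], [0.047, 0.035, -0.998]]
wrist_force: [-0.0, 0.4, -0.6]
width: 0.0452
grasp_force: 61.6
```

Call:
servo_tool(plan=[0,0,0.04,0,0,0,0.04,0,0,0,0,0])

```text
clock: 30.32
eef_pos: [0.4723, 0.131, 0.1065]
tool_rot: [[-0.817, 0.576, -0.017], [0.574, 0.817, 0.055], [0.046, 0.036, -0.998]]
wrist_force: [-0.4, 0.7, 0.8]
width: 0.0453
grasp_force: 61.7
```

Call:
servo_tool(plan=[0,0,0.02,0,0,0,0,0])

```text
clock: 30.58
eef_pos: [0.4728, 0.1311, 0.1064]
tool_rot: [[-0.817, 0.576, -0.016], [0.574, 0.817, 0.055], [0.045, 0.036, -0.998]]
wrist_force: [-0.6, -0.7, 7.3]
width: 0.0454
grasp_force: 62.5
```

Call:
servo_tool(plan=[0,0,0,0,0,0,0,0,0,0,0,0,0,0,0,0,0,0,0,0,0,0,-0.1,0,0,0,-0.4,0,0,0,-0.7,0,0,0,-0.5,0,0,0,0,0], gripper=1)

```text
clock: 31.82
eef_pos: [0.4751, 0.1264, 0.1924]
tool_rot: [[-0.817, 0.576, -0.013], [0.574, 0.817, 0.056], [0.042, 0.038, -0.998]]
wrist_force: [0.6, -1.3, -0.6]
width: 0.0854
grasp_force: 0.0
```

```bash
python3 - <<'E'
from h import *
o=st(); s=snap('wrist','w19'); d=snap('side','d19'); rim('w19',.120,.024,(.469,.133)); rim('w19',.104,.03,(.469,.133),.004); rim('w19',.0815,.036,(.469,.133),.004)
b=cv2.resize(d['img'][170:295,230:430],(640,400),interpolation=cv2.INTER_CUBIC)
cv2.imwrite('pics/c19.png',cv2.resize(np.vstack([s['img'],b]),(480,600))[:,:,::-1])
P=cloud(d); q=near(P,(.59,.315),.1,.02,.055); print(len(q))
E
```

```text
t 31.825 p [0.4751 0.1264 0.1924] f [ 0.6 -1.3 -0.6] w 0.0854 g 0.0
[[-0.817, 0.576, -0.013], [0.574, 0.817, 0.056], [0.042, 0.038, -0.998]]
rim [0.4693 0.133 ] n 822 slope [-0.0132  0.0091  0.12  ] in tool [0.004  0.0006 0.0702]
rim [0.4618 0.1363] n 730 slope [-0.0425  0.0176  0.1045] in tool [ 0.0112 -0.0016  0.0865]
rim [0.4703 0.1327] n 652 slope [0.0039 0.0004 0.0823] in tool [ 0.0013 -0.0005  0.1086]
819
```

View pics/c19.png

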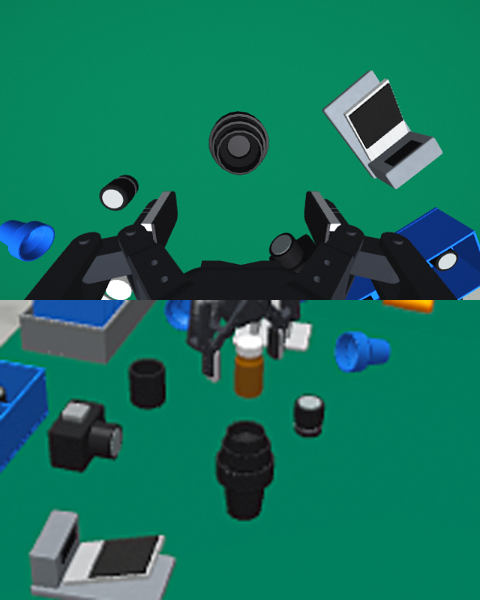

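The stack is nested and concentric: rim tops at 120, 104 and 82 mm, as they must be. In the lower panel the treadle is at about (120,560), still up. Next is the press, with the fingers shut.

Call:
servo_tool(plan=[0.1,0.4,0,0,0.2,0.7,0,0,0.2,0.7,0.05,0,0.2,0.7,0.05,0,0.2,0.7,0.1,0,0.1,0.4,0.3,0,0,0,0.5,0,0,0,0.4,0,0,0,0.4,0,0,0,0,0], gripper=0)

```text
clock: 33.17
eef_pos: [0.5324, 0.3059, 0.1056]
tool_rot: [[-0.817, 0.576, -0.023], [0.575, 0.817, 0.053], [0.049, 0.03, -0.998]]
wrist_force: [-0.4, 0.1, -0.6]
width: 0.0003
grasp_force: 0.0
```

```bash
python3 - <<'E'
from h import *
o=st(); T=np.array(o['tool_rot']); s=snap('side','d20'); P=cloud(s)
for x in (.52,.53,.54,.55,.57,.6):
    q=near(P,(x,.305-.03),.008,.0,.07); r=near(P,(x,.335),.008,.0,.07); print(x,np.round(np.median(q[:,2]),3) if len(q) else 0,np.round(np.median(r[:,2]),3) if len(r) else 0)
print(np.round((np.array([.537,.305,.055])-o['eef_pos'])@T,4))
E
```

```text
t 33.175 p [0.5324 0.3059 0.1056] f [-0.4  0.1 -0.6] w 0.0003 g 0.0
[[-0.817, 0.576, -0.023], [0.575, 0.817, 0.053], [0.049, 0.03, -0.998]]
0.52 0.012 0.013
0.53 0.015 0.044
0.54 0.046 0.04
0.55 0.045 0.026
0.57 0.037 0.014
0.6 0.026 0.025
[-0.0068  0.0005  0.0504]
```

Call:
servo_tool(plan=[-0.15,0.05,0.4,0,-0.07,0.03,0.5,0,0,0,0.2,0,0,0,0.15,0,0,0,0.15,0,0,0,0.1,0,0,0,0,0])

```text
clock: 34.1
eef_pos: [0.5449, 0.3082, 0.0341]
tool_rot: [[-0.817, 0.576, -0.017], [0.574, 0.817, 0.055], [0.046, 0.036, -0.998]]
wrist_force: [-1.2, 0.5, 4.7]
width: 0.0002
grasp_force: 2.2
```

Call:
servo_tool(plan=[0,0,0.1,0,0,0,0.1,0,0,0,0.05,0,0,0,0,0,0,0,0,0])

```text
clock: 34.72
eef_pos: [0.5441, 0.3086, 0.0221]
tool_rot: [[-0.817, 0.576, -0.018], [0.574, 0.817, 0.055], [0.046, 0.035, -0.998]]
wrist_force: [-3.5, -2.0, 8.0]
width: -0.0001
grasp_force: 3.7
```

Force is 8 N and still rising gradually. I'll go on until it jumps at the stop.

Call:
servo_tool(plan=[0,0,0.05,0,0,0,0.04,0,0,0,0,0,0,0,0,0])

```text
clock: 35.22
eef_pos: [0.5443, 0.3087, 0.0198]
tool_rot: [[-0.817, 0.576, -0.016], [0.574, 0.817, 0.055], [0.045, 0.035, -0.998]]
wrist_force: [-7.8, -5.3, 20.6]
width: 0.0002
grasp_force: 10.3
```

The force jumped to 20.6 N, so the treadle is on its stop. I'll let it up and retreat.

Call:
servo_tool(plan=[0,0,0.02,0,0,0,0,0,0,0,-0.2,0,0,0,-0.3,0,0,0,-0.5,0,0,0,-0.8,0,0,0,-0.8,0,0,0,0,0,0,0,0,0])

```text
clock: 36.35
eef_pos: [0.5465, 0.3018, 0.1452]
tool_rot: [[-0.817, 0.576, -0.018], [0.574, 0.817, 0.055], [0.046, 0.035, -0.998]]
wrist_force: [-0.7, -0.1, 0.6]
width: -0.0002
grasp_force: 0.0
```

```bash
python3 - <<'E'
from h import *
o=st(); s=snap('side','d21'); P=cloud(s); snap('scene','s21')
for n in('d21','s21'):
    rim(n,.120,.024,(.469,.133)); rim(n,.0815,.036,(.469,.133),.004)
for a in((.54,.275),(.55,.275),(.57,.275)): print(a,np.round(np.median(near(P,a,.008,0,.07)[:,2]),3))
cv2.imwrite('pics/f.png',cv2.resize(s['img'][150:320,180:440],(780,510))[:,:,::-1])
E
```

```text
t 36.35 p [0.5465 0.3018 0.1452] f [-0.7 -0.1  0.6] w -0.0002 g 0.0
[[-0.817, 0.576, -0.018], [0.574, 0.817, 0.055], [0.046, 0.035, -0.998]]
rim [0.469  0.1365] n 71 slope [ 0.0086 -0.005   0.1179] in tool [-0.0333 -0.1799  0.0165]
rim [0.4691 0.1365] n 53 slope [-0.019   0.0104  0.0806] in tool [-0.0351 -0.1811  0.055 ]
rim [0.4666 0.1326] n 53 slope [0.0432 0.0181 0.1198] in tool [-0.0335 -0.1845  0.0164]
rim [0.4657 0.1333] n 54 slope [-0.0565  0.0369  0.0835] in tool [-0.0342 -0.1856  0.0549]
(0.54, 0.275) 0.048
(0.55, 0.275) 0.043
(0.57, 0.275) 0.038
```

View pics/f.png

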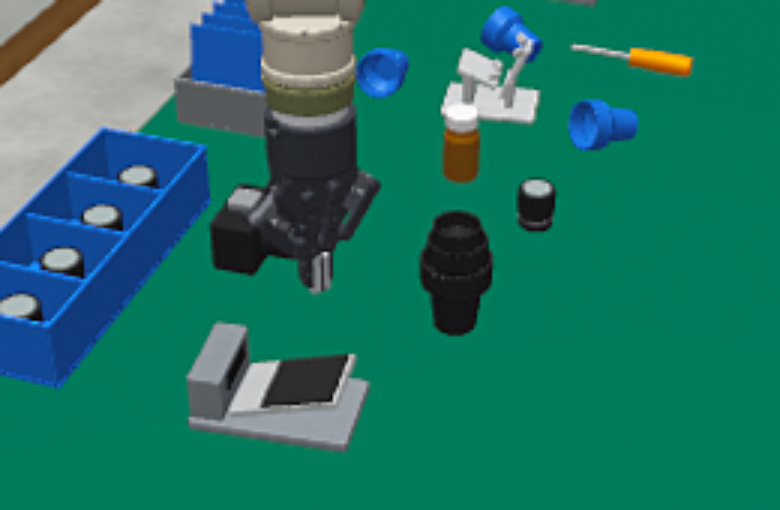

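The stack stands upright at (456,270), the treadle is back up at (300,385), and the gripper is clear of everything.

```bash
python3 -c "
from cell import ctrl
print(ctrl.hand_in())"
```

```text
the job is handed in; nothing more can be done
None
```

I nested and released the three hoods, pressed the treadle to its stop and let it come back up, and handed the job in at about 36 s of the 54 s allowed; hand-in gave no verdict.

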